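# Try gate hinge bushes on the hinge pin and sort them

## Robot

A 7-joint arm with a two-finger parallel gripper is mounted at the origin on the work surface. World frame = base frame: x ahead of the robot, y to its left, z up, the work surface at z = 0. Lengths are in m, angles in rad, forces in N, time in s.
With the tool pointing down it reaches from about 0.425 to 0.875 m from the base axis. Payload 9.9 kg.
Tool frame: the origin (TCP) lies between the finger pads; the fingertips stand 8 mm ahead of it and the grasp point (between the pads) lies 11 mm behind it; z points along the fingers, y is the line along which they close (so a half turn about z gives the same grasp; the last joint's range is limited). The gripper opens to 85 mm and grips with 20 to 120 N. Pads are 22 mm wide; open, the fingers measure 114 mm over their backs; the gripper's body (76 mm by 85 mm) begins 54 mm behind the grasp point. The pads swing forward as they close: fully open they stand 13 mm farther back than shut.
Start: joints at [-1.266, 0.576, 0.025, 1.437, -0.015, 1.129, -0.057], TCP at [0.256, 0.625, 0.239] pointing down, gripper open.
Joint ranges: [-2.76, 2.76], [-0.34, 2.15], [-1.52, 1.57], [0.19, 2.46], [-1.09, 4.23], [0.17, 1.99], [-2.82, 2.82]. Speed limits (rad/s): [2.22, 2.22, 3.01, 3.01, 3.14, 3.14, 3.14].

## Interface

Orientations are given as a 3x3 rotation matrix whose columns are the frame's x, y, z axes.
In Python, from workcell import r, capture, nets gives the robot as it stands.
- The arm moves only by the tool carry_out, never from a script. Its argument "rows" is a list of rows, each a list of 2 entries, a list of its own where there are three numbers: the shift along the tool's x, y, z normalised to -1 to 1, where 1 is 0.8 m, then the turn, a rotation vector about the tool's x, y, z normalised to -1 to 1, where 1 is 2 pi rad. A call has 1 to 20 rows; each row is the pose to reach, as a shift and turn from the pose commanded when the call began, along the tool's axes at that moment, turning the shorter way round; what a row does not reach only later rows make up. A row lasts 1/10 s, in which the tool goes at most 50 mm and 8.59 degrees, less where a joint would pass 70% of its speed; a pose out of reach is approached as far as the arm can. A call with a number of a shift or a turn outside -1 to 1 is refused whole. A call with a gripper value outside its range is refused whole. "jaw" is the opening, from -1 (shut) to 1 (fully open), set as the call begins (left out, the last holds). The fingers move at their own pace and stop on an object; "squeeze" is the grip in N (left out, the last holds). Time passes only in rows, so rows that repeat a pose let the fingers close. It gives the time, the measured TCP pose, the force, the opening and the grip force at its end, in the units of the state.
- r.read_state(): the state, without advancing time (a new reading comes with each control period).
- capture(name): name is "scene" or "top" or "wrist"; returns a dict with "img" (400x640x3 uint8, red, green, blue), "z_map" (400x640 float32, m along the optical axis (not along the pixel's ray), 0 where there is no reading), "mtx" (3x3 intrinsics, pixels), "cam_to_world" (4x4, takes a point from camera to world coordinates); the wrist camera has in their place "T_tool_cam" (4x4, takes a point from camera to tool coordinates, whose origin is the TCP and whose axes are the flange's). Camera axes: x right, y down, z forward; pixel columns grow to the right and rows downward; lengths in m; the calibration is good to about 2 mm. A picture is of the moment at which its call begins: read the wrist's pose just before it.
- r.sign_off(): hands the job in; it is judged then, once.
Trained networks look in a picture, given as the dict that the camera call returned (one of the last four; its "shot" number tells which), for a name from the list of things; names that differ only in an ending like _2 or _b are one class to them, and where a whole thing is asked for, a point or a joint stands for the part that bears it (a point fixed in the world has none). Each returns a list of dicts, best first, with "p" (0 to 1); they miss things now and then, are a little off and sometimes report something else, mostly with a low value. They report only what shows in the picture. A call takes as long as a camera call. They do not tell look-alikes from the thing itself.
- nets.look_for(target, picture): "extent" ([left, top, width, height] in pixels, round what is visible of it).
- nets.regions_of(target, picture): "region" (400x640 bool, what is visible of it) and "extent" ([left, top, width, height] in pixels, round what is visible of it).
- nets.mark_of(target, picture): "centre" ([column, row] in pixels: a listed point, or the origin of a listed thing).
The state is a dict: "time": time; "joint_positions": joint angles; "joint_vel": joint speeds; "tau": joint torques, N m; "tool_pos": TCP position; "tool_rot": TCP orientation; "force": force on the tool from outside, world axes, zero at the start; "wrist_torque": the same for the moment, N m; "grip_width": finger opening in m; "grip_force": force on a finger pad.
Only numpy, scipy, OpenCV 4.12 (cv2) and the standard library are available. Lean on these libraries where they do the work, as an engineer would, in place of code of your own. Each camera call takes 0.05 s, during which the arm holds its last target. There are 200 camera calls.

## Task

Sort the two bronze gate-hinge bushes with the spare gate pin held upright in the vise, one after the other: try a bush on the pin, without forcing it, to see whether its flange goes right down onto the collar or it stops at the tip, and put it away before you try the other. A bush that goes down belongs in the wooden tray, one that stops belongs in the round pan; leave everything else on the bench where it is.

Things in the scene. Friction and masses are not known exactly. Their poses are not given: they have to be found in the camera images.
- bush_1: A bronze hinge bush standing on its flange: barrel 32 mm diameter, flange 42 mm diameter and 4 mm thick at the bottom, 44 mm tall in all, 0.15 to 0.3 kg, with a round bore right through of either 22 mm or 16 mm; the two are alike outside, so try it (see gate_pin). Origin: centre of the flange's underside; z up along the bore; yaw means nothing.
- bush_2: A bronze hinge bush standing on its flange: barrel 32 mm diameter, flange 42 mm diameter and 4 mm thick at the bottom, 44 mm tall in all, 0.15 to 0.3 kg, with a round bore right through of either 22 mm or 16 mm; the two are alike outside, so try it (see gate_pin). Origin: centre of the flange's underside; z up along the bore; yaw means nothing.
- bush_1_mid (a point): middle of bush_1's bore, 22 mm above its underside
- bush_2_mid (a point): middle of bush_2's bore, 22 mm above its underside
- gate_pin: the gauge: a steel gate hook, its shank clamped level in the vise, its rigid 19 mm hinge pin upright on the robot's side of the jaws and 55 mm long, the last 6 mm tapering to 12 mm. Origin: centre of the top of the 32 mm collar at the pin's foot, 112 mm above the bench; z up, x along the shank to the vise. A 22 mm bore goes down to the collar.
- pin_tip (a point): centre of the pin's flat tip, 55 mm above the collar, 167 mm above the bench; a bush of 16 mm bore stops with its underside about 4 mm below this point
- vise: grey bench vise bolted to the bench; origin on the bench straight below the pin. The jaws (80 mm wide) lie 38 to 118 mm along its +x, no higher than the pin's collar (112 mm); its screw and bar reach 170 mm along its -y
- tray: square wooden tray fixed on the bench, 130 x 130 mm outside, 40 mm high, 6 mm walls and floor: for bushes that fit. Origin: centre of its underside; x and y along its sides
- pan: round aluminium pan fixed on the bench, 148 mm across the rim, 40 mm high, floor 4 mm thick and 136 mm across: for bushes that do not fit. Origin: centre of its underside
- lantern: black plastic lantern with toggle switch, 92 mm diameter, 190 mm tall with its bail; a bystander. Origin: centre of its underside
- pail_lid: stainless steel milk pail lid with a strap handle, lying flat, 200 mm diameter, 55 mm high; a bystander. Origin: centre of its underside
- insulator: green plastic fence insulator standing on its foot, 36 x 44 mm, 70 mm tall; a bystander. Origin: centre of its underside
- mug: white ceramic mug, 82 mm diameter, 92 mm tall, handle towards its +y; a bystander. Origin: centre of its underside
- hoof_pick: blue plastic hoof pick with steel hook lying flat along its x, from -73 to +84 mm, 24 mm wide, 35 mm high at the hook; a bystander. Origin: centre of its underside
- wrench: steel wrench lying flat along its x, 180 mm long; a bystander. Origin: centre of its underside
- staple_jar: closed glass jar with steel cap, 68 mm diameter, 85 mm tall; a bystander. Origin: centre of its underside
Mind the look-alikes: they are no part of the job. What is shaped like the bush_2 but turquoise is not meant.

How it is judged:
On the way, in this order (a step that is already met when the one before it is completed fails the run):
1. one bush has been tried on the pin: slid down until its flange lies on the collar, or pressed lightly on the tip where it stops (((z of bush_1 in the frame of gate_pin between -0.004 and 0.004 m and horizontal distance between bush_1 and gate_pin below 0.005 m and angle between bush_1's own z axis and vertical below 0.12 rad) or (z of bush_2 in the frame of pin_tip between -0.008 and 0.003 m and horizontal distance between bush_2 and pin_tip below 0.006 m and angle between bush_2's own z axis and vertical below 0.2 rad and contact force between bush_2 and gate_pin above 1 N))), for 0.1 s.
2. that bush lies released in its container and the other one has been tried on the pin in the same way ((((x of bush_1_mid in the frame of tray between -0.056 and 0.056 m and y of bush_1_mid in the frame of tray between -0.056 and 0.056 m and z of bush_1_mid in the frame of tray below 0.04 m and linear speed of bush_1 below 0.02 m/s and contact force between bush_1 and the fingers below 0.1 N) and (z of bush_2 in the frame of pin_tip between -0.008 and 0.003 m and horizontal distance between bush_2 and pin_tip below 0.006 m and angle between bush_2's own z axis and vertical below 0.2 rad and contact force between bush_2 and gate_pin above 1 N)) or ((horizontal distance between bush_2_mid and pan below 0.058 m and z of bush_2_mid in the frame of pan below 0.04 m and linear speed of bush_2 below 0.02 m/s and contact force between bush_2 and the fingers below 0.1 N) and (z of bush_1 in the frame of gate_pin between -0.004 and 0.004 m and horizontal distance between bush_1 and gate_pin below 0.005 m and angle between bush_1's own z axis and vertical below 0.12 rad)))), for 0.1 s.
At the end, for the whole second after the job is handed in: The bush that goes down to the collar is released and at rest in the wooden tray, the one that stops at the tip in the round pan: standing or lying, its middle less than 40 mm above the bench and within 56 mm of the tray's centre along each side, or 58 mm of the pan's centre (x of bush_1_mid in the frame of tray between -0.056 and 0.056 m and y of bush_1_mid in the frame of tray between -0.056 and 0.056 m and z of bush_1_mid in the frame of tray below 0.04 m and linear speed of each of bush_1, bush_2 below 0.02 m/s and contact force between each of bush_1, bush_2 and the fingers below 0.1 N and horizontal distance between bush_2_mid and pan below 0.058 m and z of bush_2_mid in the frame of pan below 0.04 m); the robot touches nothing.
It fails at once if a bush is forced against the pin with more than 60 N (contact force between any of bush_1, bush_2 and gate_pin above 60 N).
It fails at once if something else on the bench is shifted by more than 30 mm (distance of any of lantern, pail_lid, insulator, mug, hoof_pick, wrench, staple_jar from where it was at the start of the episode above 0.03 m).
It also fails if it takes over 67 s, if anything falls off the work surface, if the arm or the gripper's body presses on something with over 40 N, if the wrist force passes 120 N, or if a joint passes its speed limit or range.

## Working session

There is one attempt and no reset: what is moved stays moved. The work goes in short steps, Python scripts to look and compute and a tool call to move; the robot and the scene stay as the last step left them, time stands still between calls to the robot, and variables do not carry over. Pictures are saved under pics/ and viewed, at most 10 in all, crops included, and the job is handed in when it is done.

Besides the shell and the picture viewer there is one more tool, called after ">>>" as a command line: name --argument value ..., lists and objects as JSON in quotes. carry_out: Moves the arm, as the interface text tells. Scaled input: -1 to 1 covers 0.8 m each way for a shift and 2 pi rad each way for a turn. Its arguments: {"type":"object","properties":{"rows":{"type":"array"},"jaw":{"type":"number"},"squeeze":{"type":"number"}},"required":["rows"]}

```bash
ls; mkdir -p pics; cat > h.py <<'E'
import numpy as np, cv2, sys
from workcell import r, capture, nets
def cloud(c,T=None):
    T=c["cam_to_world"] if T is None else T
    z=c["z_map"];K=c["mtx"];v,u=np.indices(z.shape)
    P=np.stack([(u-K[0,2])/K[0,0]*z,(v-K[1,2])/K[1,1]*z,z],-1)
    W=P@np.array(T)[:3,:3].T+np.array(T)[:3,3]
    W[z==0]=np.nan
    return W
def save(c,n): cv2.imwrite("pics/"+n,c["img"][:,:,::-1])
E
python3 - <<'E'
from h import *
s=r.read_state();print(s["time"],s["tool_pos"],np.round(s["tool_rot"],3).tolist(),s["grip_width"])
for n in("top","scene"):
    c=capture(n);save(c,n+".png");W=cloud(c);print(n,c["cam_to_world"][:3,3])
    for t in("bush_1","gate_pin","pin_tip","vise","tray","pan","lantern","pail_lid","insulator","mug","hoof_pick","wrench","staple_jar"):
        for d in nets.mark_of(t,c)[:4]:
            u,v=np.round(d["centre"]).astype(int)
            if d["p"]>.2:print(t,round(d["p"],2),(u,v),np.round(W[min(max(v,0),399),min(max(u,0),639)],3))
E
```

```text
pics
0.0 [0.25571025 0.62421423 0.23845993] [[-0.925, 0.379, -0.001], [0.379, 0.925, -0.002], [-0.0, -0.002, -1.0]] 0.08528259371441994
top [ 0.29910262 -0.00665751  1.37076535]
bush_1 0.67 (np.int64(347), np.int64(226)) [ 0.464 -0.111 -0.005]
bush_1 0.6 (np.int64(286), np.int64(223)) [0.475 0.104 0.004]
bush_1 0.6 (np.int64(292), np.int64(249)) [0.381 0.08  0.043]
bush_1 0.58 (np.int64(289), np.int64(203)) [0.539 0.091 0.044]
gate_pin 0.57 (np.int64(258), np.int64(264)) [0.333 0.199 0.009]
gate_pin 0.53 (np.int64(316), np.int64(163)) [ 0.653 -0.004  0.143]
gate_pin 0.38 (np.int64(399), np.int64(164)) [ 0.666 -0.288  0.076]
pin_tip 0.63 (np.int64(310), np.int64(159)) [0.701 0.018 0.027]
vise 0.77 (np.int64(318), np.int64(174)) [ 0.653 -0.01  -0.002]
vise 0.27 (np.int64(398), np.int64(163)) [ 0.67  -0.285  0.077]
tray 0.79 (np.int64(416), np.int64(205)) [ 0.536 -0.358  0.002]
pan 0.78 (np.int64(225), np.int64(212)) [0.515 0.318 0.008]
pan 0.48 (np.int64(318), np.int64(172)) [ 0.659 -0.01   0.004]
lantern 0.71 (np.int64(206), np.int64(160)) [0.667 0.356 0.136]
lantern 0.31 (np.int64(28
[... 945 characters left out ...]
p 0.97 (np.int64(353), np.int64(218)) [0.655 0.004 0.17 ]
vise 0.67 (np.int64(350), np.int64(269)) [ 0.743 -0.03   0.094]
tray 0.71 (np.int64(214), np.int64(257)) [ 0.528 -0.344  0.004]
pan 0.59 (np.int64(236), np.int64(302)) [ 0.724 -0.3    0.04 ]
pan 0.56 (np.int64(432), np.int64(211)) [0.511 0.306 0.005]
lantern 0.57 (np.int64(488), np.int64(249)) [0.737 0.347 0.051]
pail_lid 0.55 (np.int64(191), np.int64(204)) [ 0.313 -0.394  0.031]
mug 0.88 (np.int64(449), np.int64(270)) [0.779 0.214 0.056]
wrench 0.75 (np.int64(380), np.int64(180)) [0.323 0.21  0.009]
staple_jar 0.79 (np.int64(235), np.int64(300)) [ 0.721 -0.302  0.043]
staple_jar 0.44 (np.int64(366), np.int64(216)) [0.483 0.105 0.009]
```

```bash
python3 - <<'E'
import cv2
a=cv2.imread("pics/top.png")[120:320,180:460]
cv2.imwrite("pics/topc.png",cv2.resize(a,None,fx=2.8,fy=2.8,interpolation=cv2.INTER_CUBIC))
a=cv2.imread("pics/scene.png")[150:330,160:500]
cv2.imwrite("pics/scenec.png",cv2.resize(a,None,fx=2.35,fy=2.35,interpolation=cv2.INTER_CUBIC))
E
```

```text
(no output)
```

View pics/topc.png

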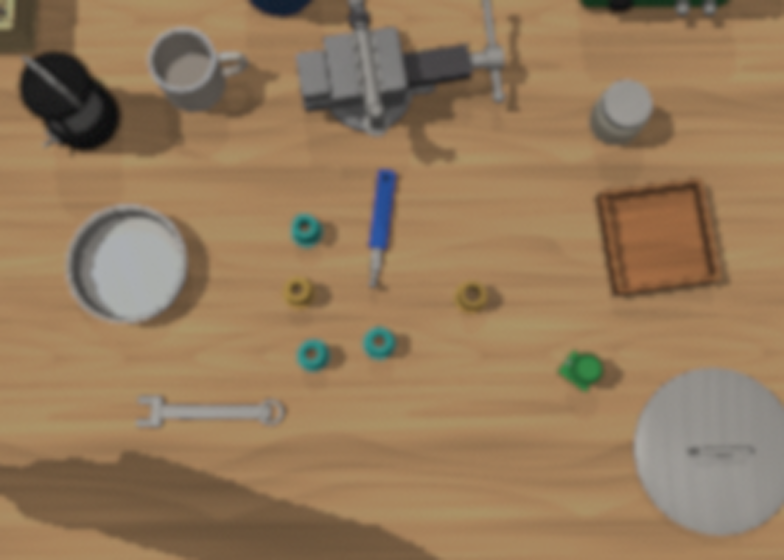

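View pics/scenec.png

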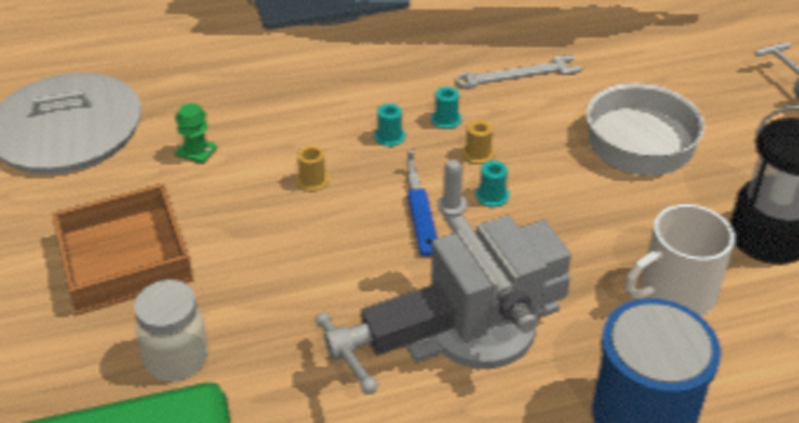

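The bronze bushes sit at crop (300,291) and (472,295) in the top view, which is image (287,224) and (349,225). Three turquoise decoys stand near the left one. The pin is at about image (313,162), robot side of the vise. The tray is on the right and the pan on the left.

```bash
cat >> h.py <<'E'
def circ(P,rad=None):
    from scipy.optimize import least_squares
    f=lambda q:np.hypot(P[:,0]-q[0],P[:,1]-q[1])-q[2]
    return least_squares(f,[*P[:,:2].mean(0),.02],loss="soft_l1",f_scale=.001).x
E
python3 - <<'E'
from h import *
for n in("top","scene"):
    c=capture(n);W=cloud(c)
    hsv=cv2.cvtColor(c["img"],cv2.COLOR_RGB2HSV)
    for nm,(x,y) in dict(A=(.46,.1),B=(.455,-.105)).items():
        m=(np.hypot(W[...,0]-x,W[...,1]-y)<.045)&(W[...,2]>.012)
        t=m&(W[...,2]>.038)&(W[...,2]<.05);P=W[t]
        b=W[m&(W[...,2]<.036)]
        print(n,nm,m.sum(),t.sum(),"top mean",P.mean(0).round(4),"bbox mid",((P.min(0)+P.max(0))/2).round(4),np.ptp(P,0).round(4),hsv[m].mean(0).round(), "side",circ(b).round(4) if len(b)>5 else None)
    x,y=.655,.004
    m=(np.hypot(W[...,0]-x,W[...,1]-y)<.03)
    for lo,hi in((.118,.16),(.163,.175),(.107,.116)):
        P=W[m&(W[...,2]>lo)&(W[...,2]<hi)]
        if len(P):print(n,"pin",lo,len(P),P.mean(0).round(4),P.min(0).round(4),P.max(0).round(4))
    for nm,(x,y) in dict(tray=(.535,-.35),pan=(.513,.312)).items():
        m=(np.hypot(W[...,0]-x,W[...,1]-y)<.1)&(W[...,2]>.032)&(W[...,2]<.05)
        P=W[m];print(n,nm,len(P),cv2.minAreaRect(P[:,:2].astype(np.float32)),P[:,2].mean())
    m=(np.abs(W[...,0]-.74)<.12)&(np.abs(W[...,1])<.1)&(W[...,2]>.09)
    P=W[m];print("vise",cv2.minAreaRect(P[:,:2].astype(np.float32)),P.max(0))
E
```

```text
top A 67 51 top mean [0.4701 0.1013 0.044 ] bbox mid [0.4698 0.1007 0.0435] [0.028  0.028  0.0108] [ 20. 144. 142.] side [0.467  0.0993 0.0121]
top B 56 36 top mean [ 0.4645 -0.1131  0.0438] bbox mid [ 0.4643 -0.1131  0.0449] [0.0283 0.031  0.0098] [ 19. 141. 133.] side [ 0.4611 -0.1118  0.0135]
top pin 0.118 22 [0.6529 0.0012 0.1381] [ 0.6493 -0.0069  0.1182] [0.6583 0.0097 0.1594]
top pin 0.163 20 [0.6589 0.0017 0.1669] [ 0.6521 -0.0069  0.1633] [0.6667 0.0091 0.1726]
top pin 0.107 31 [0.6546 0.0029 0.1121] [ 0.6443 -0.0135  0.1087] [0.6684 0.0166 0.1156]
top tray 294 ((0.5358049869537354, -0.34733307361602783), (0.13107480108737946, 0.13085554540157318), 7.426112174987793) 0.03911103365114953
top pan 239 ((0.505713939666748, 0.31106001138687134), (0.14349782466888428, 0.14641515910625458), 0.29024001955986023) 0.038757929331368714
vise ((0.7521940469741821, 0.032083213329315186), (0.21590593457221985, 0.13213375210762024), 0.18033596873283386) [0.85997322 0.09843582 0.17256352]
scene A 152 69 top mean [0.4711 0.0988 0.0439] bbox mid [0.4696 0.1001 0.0438] [0.0338 0.0316 0.0108] [ 
[... 216 characters left out ...]
6 [ 0.6643 -0.0015  0.1389] [ 0.6541 -0.0085  0.119 ] [0.669  0.0102 0.1597]
scene pin 0.163 33 [6.605e-01 3.000e-04 1.667e-01] [ 0.6505 -0.0063  0.1631] [0.6671 0.0094 0.1695]
scene pin 0.107 56 [ 0.6648 -0.001   0.1129] [ 0.6434 -0.0143  0.1073] [0.6816 0.0146 0.116 ]
scene tray 536 ((0.5330380201339722, -0.3486974835395813), (0.14101865887641907, 0.13017411530017853), 7.4596781730651855) 0.03883494378698174
scene pan 326 ((0.5026372075080872, 0.30991190671920776), (0.14517445862293243, 0.1485445499420166), 21.3266658782959) 0.038210423225669324
vise ((0.7545070052146912, 0.04375631362199783), (0.19770337641239166, 0.14519846439361572), 60.83361053466797) [0.85966551 0.09977867 0.1695438 ]
```

```bash
cat >> h.py <<'E'
from scipy.spatial.transform import Rotation as Ro
RD=np.diag([-1.,1,-1])
def plan(p,yaw=0,Rt=None):
    s=r.read_state();R=np.array(s["tool_rot"]);d=np.array(p)-s["tool_pos"]
    Rt=Ro.from_euler("z",yaw).as_matrix()@RD if Rt is None else Rt
    rv=Ro.from_matrix(R.T@Rt).as_rotvec()
    print("shift",(R.T@d/.8).round(4).tolist(),"turn",(rv/2/np.pi).round(4).tolist(),"rows",max(np.linalg.norm(d)/.05,np.linalg.norm(rv)/.15).round(1))
E
python3 -c "
from h import *
plan([.47,.10,.2]);print(capture('wrist')['T_tool_cam'].round(3).tolist())"
```

```text
shift [-0.4963, -0.5054, 0.0491] turn [-0.0, -0.0, -0.0619] rows 11.4
[[0.0, -0.958, -0.287, 0.074], [1.0, -0.0, 0.001, 0.0], [-0.001, -0.287, 0.958, -0.135], [0.0, 0.0, 0.0, 1.0]]
```

>>> carry_out --rows '[[[-0.4963,-0.5054,0.0491],[0,0,-0.0619]],[[-0.4963,-0.5054,0.0491],[0,0,-0.0619]],[[-0.4963,-0.5054,0.0491],[0,0,-0.0619]],[[-0.4963,-0.5054,0.0491],[0,0,-0.0619]],[[-0.4963,-0.5054,0.0491],[0,0,-0.0619]],[[-0.4963,-0.5054,0.0491],[0,0,-0.0619]],[[-0.4963,-0.5054,0.0491],[0,0,-0.0619]],[[-0.4963,-0.5054,0.0491],[0,0,-0.0619]],[[-0.4963,-0.5054,0.0491],[0,0,-0.0619]],[[-0.4963,-0.5054,0.0491],[0,0,-0.0619]],[[-0.4963,-0.5054,0.0491],[0,0,-0.0619]],[[-0.4963,-0.5054,0.0491],[0,0,-0.0619]],[[-0.4963,-0.5054,0.0491],[0,0,-0.0619]],[[-0.4963,-0.5054,0.0491],[0,0,-0.0619]],[[-0.4963,-0.5054,0.0491],[0,0,-0.0619]],[[-0.4963,-0.5054,0.0491],[0,0,-0.0619]]]' --jaw 1 --squeeze 40

```text
time: 3.15
tool_pos: [0.4697, 0.1014, 0.2001]
tool_rot: [[-1.0, -0.003, 0.0], [-0.003, 1.0, 0.0], [-0.0, 0.0, -1.0]]
force: [0.5, -0.1, 0.2]
grip_width: 0.0855
grip_force: 0.0
```

```bash
cat >> h.py <<'E'
def wrist():
    s=r.read_state();T=np.eye(4);T[:3,:3]=s["tool_rot"];T[:3,3]=s["tool_pos"]
    c=capture("wrist");return c,cloud(c,T@c["T_tool_cam"])
def bush(W,x,y,rad=.03,zt=.044):
    d=np.hypot(W[...,0]-x,W[...,1]-y)
    t=W[(d<rad)&(abs(W[...,2]-zt)<.004)]
    s=W[(d<rad)&(W[...,2]>.008)&(W[...,2]<zt-.008)]
    print("top",len(t),t.mean(0).round(4),"bbox",((t.min(0)+t.max(0))/2).round(4),np.ptp(t,0).round(4),"side",len(s),circ(s).round(4) if len(s)>9 else "")
    h=cv2.minEnclosingCircle(t[:,:2].astype(np.float32));print("enc",np.round(h[0],4),round(h[1],4))
    r_=np.hypot(*(t[:,:2]-h[0]).T);print("inner r pct",np.percentile(r_,[0,1,3,10]).round(4))
E
python3 - <<'E'
from h import *
c,W=wrist();save(c,"w1.png");bush(W,.47,.1);print(r.read_state()["force"])
E
```

```text
top 858 [0.469  0.1027 0.0443] bbox [0.4694 0.1026 0.0432] [0.0316 0.0315 0.0063] side 314 [0.4652 0.1027 0.0121]
enc [0.4695 0.1028] 0.0162
inner r pct [0.0077 0.0079 0.0081 0.0088]
[-0.0615285   0.19195407 -0.44854305]
```

View pics/w1.png

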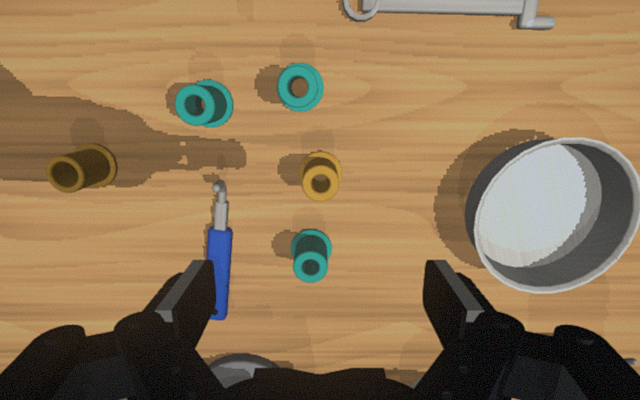

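A's bore measures about 16 mm (inner radius 7.7–8 mm). The wrist view shows it at (320,178), directly under the tool. B at (70,172) looks wider. I'll grasp A.

>>> carry_out --rows '[[[0,0.001,0.2225],[0,0,0]],[[0,0.001,0.2225],[0,0,0]],[[0,0.001,0.2225],[0,0,0]],[[0,0.001,0.2225],[0,0,0]],[[0,0.001,0.2225],[0,0,0]],[[0,0.001,0.2225],[0,0,0]]]'

```text
time: 3.8
tool_pos: [0.4699, 0.1013, 0.0224]
tool_rot: [[-1.0, -0.001, -0.001], [-0.001, 1.0, -0.0], [0.001, -0.0, -1.0]]
force: [1.0, -1.0, 0.5]
grip_width: 0.0851
grip_force: 0.0
```

>>> carry_out --rows '[[[0,0,0],[0,0,0]],[[0,0,0],[0,0,0]],[[0,0,0],[0,0,0]],[[0,0,0],[0,0,0]],[[0,0,0],[0,0,0]],[[0,0,0],[0,0,0]],[[0,0,0],[0,0,0]],[[0,0,0],[0,0,0]]]' --jaw -1 --squeeze 40

```text
time: 4.6
tool_pos: [0.4707, 0.1011, 0.0232]
tool_rot: [[-1.0, -0.0, 0.002], [-0.0, 1.0, 0.001], [-0.002, 0.001, -1.0]]
force: [-1.5, 0.1, 11.6]
grip_width: 0.0304
grip_force: 38.7
```

```bash
python3 - <<'E'
from h import *
s=r.read_state();print(s["time"],s["tool_pos"],s["tool_rot"],s["grip_width"],s["force"])
for n in("top","scene"):
    W=cloud(capture(n));bush(W,.47,.101)
E
```

```text
4.6 [0.47066595 0.10108552 0.02316139] [[-9.99997994e-01 -4.64788076e-04  1.94847475e-03]
 [-4.63431576e-04  9.99999650e-01  6.96579572e-04]
 [-1.94879783e-03  6.95675190e-04 -9.99997859e-01]] 0.030356514827293717 [-1.54753677  0.10288686 11.56855173]h.py:29: RuntimeWarning: Mean of empty slice.
  print("top",len(t),t.mean(0).round(4),"bbox",((t.min(0)+t.max(0))/2).round(4),np.ptp(t,0).round(4),"side",len(s),circ(s).round(4) if len(s)>9 else "")
  ret = um.true_divide(
Traceback (most recent call last):
  File "h.py", line 29, in bush
    print("top",len(t),t.mean(0).round(4),"bbox",((t.min(0)+t.max(0))/2).round(4),np.ptp(t,0).round(4),"side",len(s),circ(s).round(4) if len(s)>9 else "")
                                                   ~~~~~^^^
ValueError: zero-size array to reduction operation minimum which has no identity
```

>>> carry_out --rows '[[[0,0,-0.06],[0,0,0]],[[0,0,-0.12],[0,0,0]],[[0,0,-0.18],[0,0,0]],[[0,0,-0.24],[0,0,0]],[[-0.06,-0.03,-0.25],[0,0,0]],[[-0.105,-0.055,-0.25],[0,0,0]],[[-0.105,-0.055,-0.25],[0,0,0]],[[-0.105,-0.055,-0.25],[0,0,0]],[[-0.105,-0.055,-0.25],[0,0,0]]]'

```text
time: 5.55
tool_pos: [0.5529, 0.0572, 0.2216]
tool_rot: [[-1.0, -0.001, -0.002], [-0.001, 1.0, 0.0], [0.002, 0.0, -1.0]]
force: [-0.2, 1.0, -3.8]
grip_width: 0.0304
grip_force: 41.4
```

```bash
python3 - <<'E'
from h import *
s=r.read_state();print(s["time"],s["tool_pos"],s["tool_rot"].round(4).tolist(),s["grip_width"],s["grip_force"],s["force"])
c,W=wrist();c2=capture("scene")
x,y=.66,.002
for n,w in(("w",W),("s",cloud(c2)),("t",cloud(capture("top")))):
    d=np.hypot(w[...,0]-x,w[...,1]-y)
    for lo,hi in((.12,.158),(.163,.172)):
        P=w[(d<.02)&(w[...,2]>lo)&(w[...,2]<hi)]
        if len(P)>5:print(n,lo,len(P),P.mean(0).round(4),((P.min(0)+P.max(0))/2).round(4),np.ptp(P,0).round(4),circ(P).round(4))
a=c["img"];b=cv2.resize(c2["img"][120:260,240:440],None,fx=2,fy=2)
cv2.imwrite("pics/a.png",a[:,:,::-1]);cv2.imwrite("pics/b.png",b[:,:,::-1])
o=np.zeros((400,800,3),np.uint8);o[:350,:400]=cv2.resize(a,(400,250))[...,::1].shape[0] and 0
o[:250,:400]=cv2.resize(a,(400,250));o[:280,400:]=b;cv2.imwrite("pics/ab.png",o[:,:,::-1])
E
```

```text
5.55 [0.55290851 0.0571505  0.22160232] [[-1.0, -0.0006, -0.0017], [-0.0006, 1.0, 0.0001], [0.0017, 0.0001, -1.0]] 0.030426604815101684 41.42493965104222 [-0.18382413  1.0066656  -3.82111537]
s 0.12 85 [ 0.6644 -0.0015  0.1389] [6.623e-01 5.000e-04 1.390e-01] [0.0151 0.018  0.0372] [0.6576 0.0015 0.0094]
s 0.163 34 [6.608e-01 1.000e-04 1.669e-01] [0.661  0.0009 0.1674] [0.0151 0.0172 0.0081] [6.599e-01 3.000e-04 5.500e-03]
t 0.12 16 [ 0.6531 -0.0011  0.1409] [ 6.545e-01 -3.000e-04  1.408e-01] [0.0083 0.0132 0.0319] [0.6613 0.0031 0.0106]
t 0.163 16 [0.6595 0.0015 0.1669] [0.6593 0.0011 0.1676] [0.0137 0.0096 0.0074] [0.6584 0.0014 0.0056]
```

View pics/ab.png

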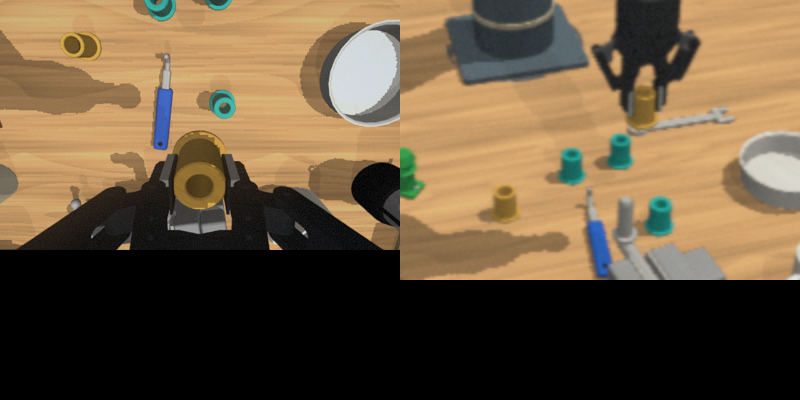

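The wrist view shows A upright in the gripper. The scene crop shows it held too, at about image (561,172). I'll measure the bush and pin in the same camera so the calibration error cancels.

```bash
cat >> h.py <<'E'
def cyl(P,R):
    from scipy.optimize import least_squares
    f=lambda q:np.hypot(P[:,0]-q[0],P[:,1]-q[1])-R
    return least_squares(f,P[:,:2].mean(0)+[-.008,.004],loss="soft_l1",f_scale=.001).x
def held(sname="scene"):
    s=r.read_state();x,y,z=s["tool_pos"];c=capture(sname);W=cloud(c)
    h=cv2.cvtColor(c["img"],cv2.COLOR_RGB2HSV)
    br=(h[...,0]>14)&(h[...,0]<26)&(h[...,1]>110)
    m=br&(np.hypot(W[...,0]-x,W[...,1]-y)<.03)&(abs(W[...,2]-z)<.035)
    P=W[m];print("held z",P[:,2].min().round(4),P[:,2].max().round(4),len(P))
    B=P[(P[:,2]>z-.015)&(P[:,2]<z+.017)]
    q=cyl(B,.016);print("bush",q.round(4),len(B),"minus tcp",(q-[x,y]).round(4))
    t=P[P[:,2]>P[:,2].max()-.006];print("top",t.mean(0).round(4),((t.min(0)+t.max(0))/2).round(4))
    d=np.hypot(W[...,0]-.66,W[...,1]-.001)
    P=W[(d<.02)&(W[...,2]>.12)&(W[...,2]<.158)]
    if len(P)>9:
        p=cyl(P,.0095);print("pin",p.round(4),len(P),"rel",(p-q).round(4))
E
python3 - <<'E'
from h import *
s=r.read_state();print(s["tool_pos"])
held();held()
c,W=wrist();h=cv2.cvtColor(c["img"],cv2.COLOR_RGB2HSV)
x,y,z=s["tool_pos"]
m=(h[...,1]>90)&(h[...,0]>12)&(h[...,0]<28)&(np.hypot(W[...,0]-x,W[...,1]-y)<.04)&(abs(W[...,2]-z)<.045)
P=W[m];print(P[:,2].min(),P[:,2].max())
t=P[P[:,2]>np.percentile(P[:,2],98)-.004];print("wtop",cv2.minEnclosingCircle(t[:,:2].astype(np.float32)),t.mean(0))
E
```

```text
[0.55318261 0.05744836 0.22197773]
held z 0.2001 0.2538 258
bush [0.5512 0.0556] 125 minus tcp [-0.002  -0.0019]
top [0.5499 0.0704 0.2509] [0.5529 0.0703 0.2514]
pin [0.6574 0.0015] 88 rel [ 0.1062 -0.0541]
held z 0.1993 0.2531 257
bush [0.5513 0.055 ] 124 minus tcp [-0.0021 -0.0023]
top [0.5494 0.0706 0.2498] [0.5499 0.0704 0.2505]
pin [0.6573 0.0012] 86 rel [ 0.106  -0.0539]
0.19913031015684057 0.26697636277932807
wtop ((0.5412557721138, 0.057301901280879974), 0.037978868931531906) [0.54224947 0.05192645 0.26368303]
```

>>> carry_out --rows '[[[-0.1331,-0.0683,0],[0,0,0]],[[-0.1331,-0.0683,0],[0,0,0]],[[-0.1331,-0.0683,0],[0,0,0]],[[-0.1331,-0.0683,0.025],[0,0,0]],[[-0.1331,-0.0683,0.025],[0,0,0]],[[-0.1331,-0.0683,0.025],[0,0,0]],[[-0.1331,-0.0683,0.025],[0,0,0]]]'

```text
time: 6.55
tool_pos: [0.6605, 0.0027, 0.2029]
tool_rot: [[-1.0, -0.001, 0.001], [-0.001, 1.0, 0.0], [-0.001, 0.0, -1.0]]
force: [0.0, 0.4, -2.5]
grip_width: 0.0298
grip_force: 41.4
```

```bash
cat >> h.py <<'E'
def zoom(name,k=4):
    c=capture("scene");a=c["img"][170:260,290:420];cv2.imwrite("pics/"+name,cv2.resize(a,None,fx=k,fy=k,interpolation=cv2.INTER_CUBIC)[:,:,::-1])
E
python3 - <<'E'
from h import *
s=r.read_state();print(s["time"],s["tool_pos"],s["tool_rot"].round(4).tolist(),s["force"])
held();held();held("top");zoom("z1.png")
E
```

```text
6.55 [0.66045812 0.00273502 0.20294077] [[-1.0, -0.0009, 0.0007], [-0.0009, 1.0, 0.0002], [-0.0007, 0.0002, -1.0]] [ 0.03408627  0.37503168 -2.46757391]
held z 0.1815 0.2313 306
bush [0.6586 0.0009] 143 minus tcp [-0.0018 -0.0018]
top [0.6605 0.005  0.2264] [0.6603 0.0033 0.2284]
pin [0.6573 0.0011] 88 rel [-0.0014  0.0002]
held z 0.1805 0.2334 306
bush [0.6584 0.0012] 144 minus tcp [-0.0022 -0.0015]
top [0.6528 0.0164 0.2318] [0.6558 0.0171 0.2317]
pin [0.6573 0.001 ] 86 rel [-0.001  -0.0002]Traceback (most recent call last):
  File "<stdin>", line 3, in <module>
  File "h.py", line 41, in held
    P=W[m];print("held z",P[:,2].min().round(4),P[:,2].max().round(4),len(P))
                          ~~~~~~~~~~^^
    return umr_minimum(a, axis, None, out, keepdims, initial, where)
ValueError: zero-size array to reduction operation minimum which has no identity
```

>>> carry_out --rows '[[[0.001,0,0.006],[0,0,0]],[[0.001,0,0.011],[0,0,0]],[[0.001,0,0.015],[0,0,0]],[[0.001,0,0.018],[0,0,0]],[[0.001,0,0.018],[0,0,0]]]'

```text
time: 7.2
tool_pos: [0.6597, 0.0025, 0.1872]
tool_rot: [[-1.0, -0.0, -0.0], [-0.0, 1.0, 0.0], [0.0, 0.0, -1.0]]
force: [-0.1, 1.5, -3.8]
grip_width: 0.0302
grip_force: 41.5
```

>>> carry_out --rows '[[[0,0,0.001],[0,0,0]],[[0,0,0.002],[0,0,0]],[[0,0,0.002],[0,0,0]]]'

```text
time: 7.5
tool_pos: [0.6599, 0.0026, 0.1864]
tool_rot: [[-1.0, -0.0, 0.001], [-0.0, 1.0, 0.0], [-0.001, 0.0, -1.0]]
force: [-0.8, 1.8, 1.5]
grip_width: 0.0306
grip_force: 41.9
```

```bash
python3 - <<'E'
from h import *
s=r.read_state();print(s["time"],s["tool_pos"],s["force"],s["wrist_torque"])
zoom("z2.png",5);held()
E
```

```text
7.5 [0.65991167 0.0025716  0.18641038] [-0.78654034  1.77090577  1.49983206] [0.54116644 0.09450249 0.01440421]
held z 0.1637 0.2173 293
bush [6.579e-01 6.000e-04] 135 minus tcp [-0.002  -0.0019]
top [0.654  0.0161 0.2136] [0.6572 0.016  0.2146]
pin [0.6576 0.0011] 76 rel [-0.0003  0.0005]
```

View pics/z2.png

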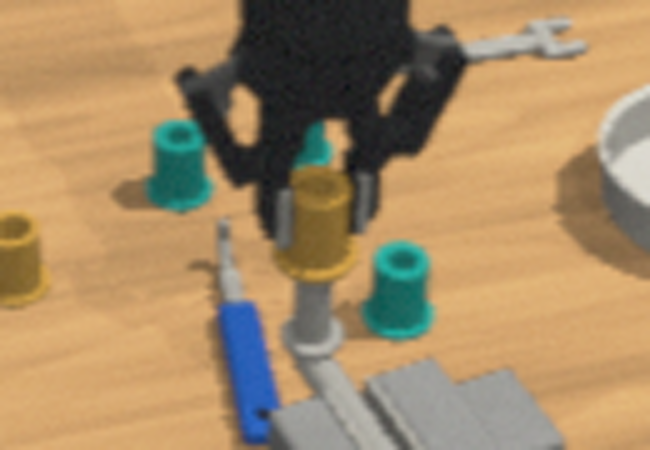

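The bush sits centred on the pin's tip and force is starting to rise. I'll press a little more to confirm the stop.

>>> carry_out --rows '[[[0,0,0.001],[0,0,0]],[[0,0,0.002],[0,0,0]],[[0,0,0.002],[0,0,0]],[[0,0,0.002],[0,0,0]]]'

```text
time: 8.0
tool_pos: [0.6601, 0.0026, 0.1859]
tool_rot: [[-1.0, -0.0, 0.002], [-0.0, 1.0, 0.001], [-0.002, 0.001, -1.0]]
force: [-3.0, 2.5, 10.5]
grip_width: 0.0301
grip_force: 42.9
```

It stops at the tip: about 14 N with the underside near 0.163. So A is the pan bush, and I'll carry it there.

>>> carry_out --rows '[[[0,0,-0.025],[0,0,0]],[[0,0,-0.05],[0,0,0]],[[0.194,0.3856,-0.05],[0,0,0]],[[0.194,0.3856,-0.05],[0,0,0]],[[0.194,0.3856,-0.05],[0,0,0]],[[0.194,0.3856,-0.05],[0,0,0]],[[0.194,0.3856,-0.05],[0,0,0]],[[0.194,0.3856,-0.05],[0,0,0]],[[0.194,0.3856,-0.05],[0,0,0]],[[0.194,0.3856,-0.05],[0,0,0]],[[0.194,0.3856,-0.05],[0,0,0]],[[0.194,0.3856,-0.05],[0,0,0]]]'

```text
time: 9.2
tool_pos: [0.5051, 0.3091, 0.2241]
tool_rot: [[-1.0, 0.001, 0.0], [0.001, 1.0, -0.001], [-0.0, -0.001, -1.0]]
force: [0.4, -0.0, -3.0]
grip_width: 0.0302
grip_force: 41.4
```

```bash
python3 -c "
from h import *
plan([.505,.311,.030])"
```

```text
shift [0.0002, 0.0027, 0.2427] turn [-0.0002, 0.0, -0.0002] rows 3.9
```

>>> carry_out --rows '[[[0,0.002,0.06],[0,0,0]],[[0,0.002,0.12],[0,0,0]],[[0,0.002,0.18],[0,0,0]],[[0,0.002,0.22],[0,0,0]],[[0,0.002,0.235],[0,0,0]],[[0,0.002,0.2425],[0,0,0]],[[0,0.002,0.2425],[0,0,0]],[[0,0.002,0.2425],[0,0,0]]]'

```text
time: 10.0
tool_pos: [0.5056, 0.3126, 0.0321]
tool_rot: [[-1.0, 0.0, 0.002], [0.0, 1.0, 0.001], [-0.002, 0.001, -1.0]]
force: [-0.5, -0.2, -2.5]
grip_width: 0.0301
grip_force: 41.4
```

>>> carry_out --rows '[[[0,0,0],[0,0,0]],[[0,0,0],[0,0,0]],[[0,0,0],[0,0,0]],[[0,0,0],[0,0,0]],[[0,0,-0.06],[0,0,0]],[[0,0,-0.12],[0,0,0]],[[0,0,-0.18],[0,0,0]],[[0,0,-0.22],[0,0,0]],[[0,0,-0.22],[0,0,0]]]' --jaw 0.3

```text
time: 10.9
tool_pos: [0.5065, 0.3135, 0.2116]
tool_rot: [[-1.0, 0.0, 0.007], [0.0, 1.0, 0.005], [-0.007, 0.005, -1.0]]
force: [0.6, 0.1, -0.2]
grip_width: 0.0559
grip_force: 0.0
```

```bash
python3 - <<'E'
from h import *
c,W=wrist()
h=cv2.cvtColor(c["img"],cv2.COLOR_RGB2HSV)
m=(np.hypot(W[...,0]-.505,W[...,1]-.311)<.06)&(W[...,2]>.012)&(W[...,2]<.06)&(h[...,1]>90)
P=W[m];print("in pan",len(P),P.mean(0).round(3),P[:,2].max().round(3))
plan([.464,-.1125,.2])
c=capture("scene");save(c,"p.png")
W=cloud(c);print([(d["p"],d["centre"]) for d in nets.mark_of("bush_1",c)])
E
```

```text
in pan 1104 [0.502 0.313 0.042] 0.051
shift [0.0519, -0.5317, 0.0094] turn [0.0004, 0.0006, 0.0] rows 8.5
[(0.71, [324.4, 208.3]), (0.69, [349.2, 201.2]), (0.59, [292.0, 226.9]), (0.51, [369.3, 234.7]), (0.46, [433.5, 211.6])]
```

>>> carry_out --rows '[[[0.052,-0.5317,0.0094],[0,0,0]],[[0.052,-0.5317,0.0094],[0,0,0]],[[0.052,-0.5317,0.0094],[0,0,0]],[[0.052,-0.5317,0.0094],[0,0,0]],[[0.052,-0.5317,0.0094],[0,0,0]],[[0.052,-0.5317,0.0094],[0,0,0]],[[0.052,-0.5317,0.0094],[0,0,0]],[[0.052,-0.5317,0.0094],[0,0,0]],[[0.052,-0.5317,0.0094],[0,0,0]],[[0.052,-0.5317,0.0094],[0,0,0]],[[0.052,-0.5317,0.0094],[0,0,0]],[[0.052,-0.5317,0.0094],[0,0,0]]]' --jaw 1

```text
time: 12.25
tool_pos: [0.4628, -0.1118, 0.1981]
tool_rot: [[-1.0, -0.002, -0.002], [-0.002, 1.0, 0.001], [0.002, 0.001, -1.0]]
force: [-0.2, 0.6, 0.9]
grip_width: 0.0854
grip_force: 0.0
```

```bash
python3 - <<'E'
from h import *
print(r.read_state()["tool_pos"]);c,W=wrist();bush(W,.464,-.1125)
E
```

```text
[ 0.46276757 -0.1117505   0.19813338]
top 637 [ 0.4618 -0.1123  0.0441] bbox [ 0.4623 -0.1122  0.0435] [0.0321 0.0313 0.0067] side 382 [ 0.4595 -0.1122  0.0134]
enc [ 0.4624 -0.1123] 0.0163
inner r pct [0.0106 0.0108 0.0109 0.0112]
```

>>> carry_out --rows '[[[0,-0.0012,0.2194],[0,0,0]],[[0,-0.0012,0.2194],[0,0,0]],[[0,-0.0012,0.2194],[0,0,0]],[[0,-0.0012,0.2194],[0,0,0]],[[0,-0.0012,0.2194],[0,0,0]],[[0,-0.0012,0.2194],[0,0,0]]]'

```text
time: 12.9
tool_pos: [0.463, -0.1132, 0.0236]
tool_rot: [[-1.0, -0.002, -0.001], [-0.002, 1.0, 0.0], [0.001, 0.0, -1.0]]
force: [-0.4, -0.9, -0.4]
grip_width: 0.0851
grip_force: 0.0
```

>>> carry_out --rows '[[[0,0,0],[0,0,0]],[[0,0,0],[0,0,0]],[[0,0,0],[0,0,0]],[[0,0,0],[0,0,0]],[[0,0,0],[0,0,0]],[[0,0,0],[0,0,0]],[[0,0,0],[0,0,0]],[[0,0,0],[0,0,0]]]' --jaw -1 --squeeze 40

```text
time: 13.7
tool_pos: [0.4635, -0.1141, 0.0245]
tool_rot: [[-1.0, 0.0, 0.002], [0.0, 1.0, -0.0], [-0.002, -0.0, -1.0]]
force: [-1.8, 1.0, 12.2]
grip_width: 0.0313
grip_force: 38.5
```

>>> carry_out --rows '[[[0,0,-0.06],[0,0,0]],[[0,0,-0.12],[0,0,0]],[[0,0,-0.18],[0,0,0]],[[0,0,-0.245],[0,0,0]],[[0,0,-0.245],[0,0,0]],[[0,0,-0.245],[0,0,0]]]'

```text
time: 14.3
tool_pos: [0.4632, -0.1141, 0.2207]
tool_rot: [[-1.0, -0.0, 0.003], [-0.0, 1.0, -0.0], [-0.003, -0.0, -1.0]]
force: [-0.2, -0.3, -1.9]
grip_width: 0.0311
grip_force: 40.6
```

```bash
python3 - <<'E'
from h import *
s=r.read_state();print(s["tool_pos"],s["grip_width"]);plan([.660,.0022,.222]);held()
E
```

```text
[ 0.46324887 -0.11414652  0.22070746] 0.031111050262186555
shift [-0.246, 0.1454, -0.0009] turn [-0.0, 0.0005, 0.0] rows 4.6
held z 0.1982 0.2463 254
bush [ 0.4617 -0.1161] 140 minus tcp [-0.0016 -0.0019]
top [ 0.4655 -0.1125  0.2419] [ 0.4629 -0.1144  0.2434]
pin [0.6572 0.0013] 89 rel [0.1956 0.1174]
```

>>> carry_out --rows '[[[-0.2447,0.1467,0],[0,0.0005,0]],[[-0.2447,0.1467,0],[0,0.0005,0]],[[-0.2447,0.1467,0],[0,0.0005,0]],[[-0.2447,0.1467,0],[0,0.0005,0]],[[-0.2447,0.1467,0],[0,0.0005,0]],[[-0.2447,0.1467,0],[0,0.0005,0]],[[-0.2447,0.1467,0.0195],[0,0.0005,0]],[[-0.2447,0.1467,0.0195],[0,0.0005,0]],[[-0.2447,0.1467,0.0195],[0,0.0005,0]]]'

```text
time: 15.25
tool_pos: [0.6575, 0.0027, 0.2023]
tool_rot: [[-1.0, 0.0, -0.007], [0.0, 1.0, -0.0], [0.007, -0.0, -1.0]]
force: [-0.1, 0.4, -1.8]
grip_width: 0.0313
grip_force: 40.6
```

```bash
python3 - <<'E'
from h import *
s=r.read_state();print(s["tool_pos"],s["tool_rot"][:,2]);held();held();held()
E
```

```text
[0.65749509 0.00273594 0.2023173 ] [-6.50401483e-03 -4.25810574e-04 -9.99978758e-01]
held z 0.1787 0.2345 303
bush [6.557e-01 6.000e-04] 162 minus tcp [-0.0018 -0.0021]
top [0.6479 0.0162 0.2318] [0.648  0.0162 0.2322]
pin [0.6574 0.0013] 90 rel [0.0017 0.0007]
held z 0.1801 0.2325 304
bush [6.563e-01 2.000e-04] 163 minus tcp [-0.0017 -0.0026]
top [0.6539 0.013  0.2282] [0.6588 0.0043 0.2298]
pin [0.6577 0.0011] 87 rel [0.0014 0.0009]
held z 0.1809 0.2333 301
bush [0.6567 0.0007] 163 minus tcp [-0.0016 -0.0022]
top [0.6533 0.0164 0.2305] [0.6543 0.0163 0.2307]
pin [0.6574 0.0009] 89 rel [0.0007 0.0002]
```

```bash
python3 - <<'E'
from h import *
s=r.read_state();print(s["tool_pos"],s["tool_rot"][:,2],s["time"]);plan([.6589,.0032,.196])
E
```

```text
[0.65857508 0.0029249  0.20407292] [-2.99279870e-03 -4.51160284e-05 -9.99995521e-01] 15.4
shift [-0.0004, 0.0003, 0.0101] turn [-0.0, -0.0005, -0.0001] rows 0.2
```

>>> carry_out --rows '[[[-0.0004,0.0003,0.006],[0,-0.0005,0]],[[-0.0004,0.0003,0.012],[0,-0.0005,0]],[[-0.0004,0.0003,0.018],[0,-0.0005,0]],[[-0.0004,0.0003,0.022],[0,-0.0005,0]],[[-0.0004,0.0003,0.025],[0,-0.0005,0]],[[-0.0004,0.0003,0.025],[0,-0.0005,0]]]'

```text
time: 16.0
tool_pos: [0.6587, 0.0036, 0.1833]
tool_rot: [[-1.0, -0.0, -0.001], [-0.0, 1.0, -0.0], [0.001, -0.0, -1.0]]
force: [-0.6, -0.3, -2.0]
grip_width: 0.0312
grip_force: 40.6
```

>>> carry_out --rows '[[[0,0,0.0025],[0,0,0]],[[0,0,0.005],[0,0,0]],[[0,0,0.0075],[0,0,0]],[[0,0,0.01],[0,0,0]],[[0,0,0.0125],[0,0,0]],[[0,0,0.0125],[0,0,0]]]'

```text
time: 16.6
tool_pos: [0.6587, 0.0036, 0.1734]
tool_rot: [[-1.0, -0.0, -0.001], [-0.0, 1.0, -0.0], [0.001, -0.0, -1.0]]
force: [0.5, 0.6, -1.6]
grip_width: 0.0312
grip_force: 40.6
```

Sliding freely. I'll go on to about 4 mm above the collar.

>>> carry_out --rows '[[[0,0,0.006],[0,0,0]],[[0,0,0.012],[0,0,0]],[[0,0,0.018],[0,0,0]],[[0,0,0.024],[0,0,0]],[[0,0,0.03],[0,0,0]],[[0,0,0.036],[0,0,0]],[[0,0,0.041],[0,0,0]],[[0,0,0.041],[0,0,0]],[[0,0,0.041],[0,0,0]]]'

```text
time: 17.5
tool_pos: [0.6589, 0.0035, 0.141]
tool_rot: [[-1.0, -0.0, -0.0], [-0.0, 1.0, -0.0], [0.0, -0.0, -1.0]]
force: [-0.7, -0.2, -1.4]
grip_width: 0.0312
grip_force: 40.6
```

>>> carry_out --rows '[[[0,0,0.002],[0,0,0]],[[0,0,0.004],[0,0,0]],[[0,0,0.0055],[0,0,0]],[[0,0,0.0065],[0,0,0]],[[0,0,0.0065],[0,0,0]],[[0,0,0.0065],[0,0,0]]]'

```text
time: 18.1
tool_pos: [0.659, 0.0035, 0.1366]
tool_rot: [[-1.0, -0.0, 0.001], [-0.0, 1.0, 0.0], [-0.001, 0.0, -1.0]]
force: [-3.5, 0.2, 5.4]
grip_width: 0.031
grip_force: 41.3
```

>>> carry_out --rows '[[[0,0,0.0008],[0,0,0]],[[0,0,0.0008],[0,0,0]],[[0,0,0.0008],[0,0,0]]]'

```text
time: 18.4
tool_pos: [0.659, 0.0035, 0.1366]
tool_rot: [[-1.0, -0.0, 0.001], [-0.0, 1.0, 0.0], [-0.001, 0.0, -1.0]]
force: [-5.0, 0.0, 10.5]
grip_width: 0.0316
grip_force: 41.8
```

```bash
python3 - <<'E'
from h import *
zoom("z3.png",5);s=r.read_state();print(s["tool_pos"],s["force"])
E
```

```text
[0.65900502 0.00355928 0.13661864] [-4.33727984  0.38359197 11.25872771]
```

View pics/z3.png

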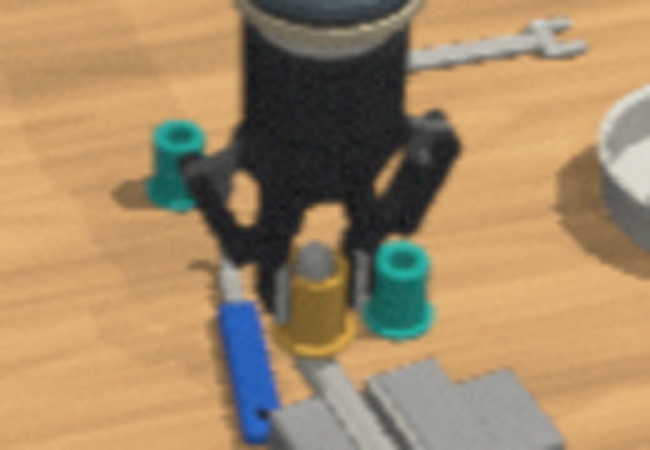

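Seated: the flange is on the collar and the pin's tip shows above the bore. B goes to the tray.

>>> carry_out --rows '[[[0,0,-0.02],[0,0,0]],[[0,0,-0.05],[0,0,0]],[[0,0,-0.08],[0,0,0]],[[0,0,-0.11],[0,0,0]],[[0,0,-0.12],[0,0,0]],[[0,0,-0.12],[0,0,0]],[[0.155,-0.4388,-0.12],[0,0,0]],[[0.155,-0.4388,-0.12],[0,0,0]],[[0.155,-0.4388,-0.12],[0,0,0]],[[0.155,-0.4388,-0.12],[0,0,0]],[[0.155,-0.4388,-0.12],[0,0,0]],[[0.155,-0.4388,-0.12],[0,0,0]],[[0.155,-0.4388,-0.12],[0,0,0]],[[0.155,-0.4388,-0.12],[0,0,0]],[[0.155,-0.4388,-0.12],[0,0,0]],[[0.155,-0.4388,-0.12],[0,0,0]],[[0.155,-0.4388,-0.12],[0,0,0]]]'

```text
time: 20.15
tool_pos: [0.5354, -0.3458, 0.2301]
tool_rot: [[-1.0, -0.002, -0.001], [-0.002, 1.0, 0.002], [0.001, 0.002, -1.0]]
force: [0.0, -0.4, -2.8]
grip_width: 0.0313
grip_force: 40.9
```

```bash
python3 -c "
from h import *
plan([.535,-.347,.033]);print(r.read_state()['grip_width'])"
```

```text
shift [0.0003, -0.0019, 0.2463] turn [0.0003, -0.0002, 0.0003] rows 3.9
0.0312546384464036
```

>>> carry_out --rows '[[[0,-0.002,0.06],[0,0,0]],[[0,-0.002,0.12],[0,0,0]],[[0,-0.002,0.18],[0,0,0]],[[0,-0.002,0.22],[0,0,0]],[[0,-0.002,0.238],[0,0,0]],[[0,-0.002,0.246],[0,0,0]],[[0,-0.002,0.246],[0,0,0]],[[0,-0.002,0.246],[0,0,0]]]'

```text
time: 20.95
tool_pos: [0.5361, -0.3496, 0.036]
tool_rot: [[-1.0, -0.0, 0.002], [-0.0, 1.0, -0.001], [-0.002, -0.001, -1.0]]
force: [-0.2, -0.4, -1.2]
grip_width: 0.0311
grip_force: 40.9
```

>>> carry_out --rows '[[[0,0,0],[0,0,0]],[[0,0,0],[0,0,0]],[[0,0,0],[0,0,0]],[[0,0,0],[0,0,0]],[[0,0,-0.06],[0,0,0]],[[0,0,-0.12],[0,0,0]],[[0,0,-0.18],[0,0,0]],[[0,0,-0.24],[0,0,0]],[[0,0,-0.24],[0,0,0]],[[0,0,-0.24],[0,0,0]],[[0,0,-0.24],[0,0,0]]]' --jaw 0.3

```text
time: 22.05
tool_pos: [0.5343, -0.3487, 0.2251]
tool_rot: [[-1.0, -0.0, -0.002], [-0.0, 1.0, 0.001], [0.002, 0.001, -1.0]]
force: [0.2, 0.7, 0.1]
grip_width: 0.0555
grip_force: 0.0
```

```bash
python3 - <<'E'
from h import *
c=capture("scene");cv2.imwrite("pics/end.png",cv2.resize(c["img"][150:330,160:500],None,fx=2.35,fy=2.35)[:,:,::-1])
W=cloud(c)
for x,y in((.535,-.348),(.505,.311)):
    h=cv2.cvtColor(c["img"],cv2.COLOR_RGB2HSV)
    m=(np.hypot(W[...,0]-x,W[...,1]-y)<.035)&(W[...,2]>.03)&(W[...,2]<.07);P=W[m]
    print(len(P),P.mean(0),P.max(0))
s=r.read_state();print(s["tool_pos"],s["time"])
E
```

```text
153 [ 0.53734767 -0.35121383  0.04367562] [ 0.55229129 -0.33542697  0.05397673]
109 [0.50781303 0.30764426 0.04410665] [0.52076935 0.3285466  0.05243706]
[ 0.53423413 -0.34860486  0.22472492] 22.1
```

View pics/end.png

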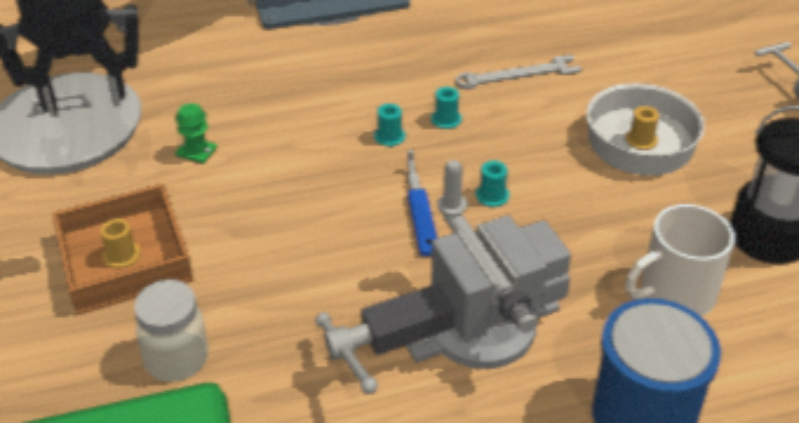

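The wide-bore bush stands in the tray at (118,242) and the narrow one in the pan at (645,125). Nothing else has moved and the gripper is clear.

```bash
python3 -c "
from h import *
print(r.sign_off())"
```

```text
the job is handed in; nothing more can be done
None
```

Job handed in: the 22 mm bush seated on the collar and now stands in the wooden tray, the 16 mm bush stopped at the pin's tip and stands in the round pan, nothing else on the bench looks moved, and the judge's verdict was not returned.

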